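# Find the pivot pins that rock in a cargo-trike steering beam

### The job

Two of the four pivot pins standing in the yellow steering beam sit in worn bushes; find out by feel which two they are, gently wiggling the pins side to side where they stand without forcing them. Pull out those two loose pins and lay them in the red tray without dropping them; leave the two tight pins fully home in the beam, and leave the other things on the bench where they are.

Things in the scene. Friction and masses are not known exactly. Their poses are not given: they have to be found in the camera images.
- beam: (All sizes in mm.) Yellow steel steering crossbeam, 400 long, 40 wide, held fast in two bench rests. Origin on the bench under its middle, y along the beam. Four upright bosses (42 across, tops 80 above the bench) stand in a row 85 apart, at y = -127.5, -42.5, 42.5, 127.5. In each sits an unseen brass bush: two good (bush_good_a, _b), two worn (bush_worn_a, _b); which boss has which changes each time. Strap nuts by the end pins are 84 high.
- pin_1_head (a point): Steel pivot pin, 87 long, about 0.17 kg, standing in the first (at the beam's -y end) boss. This point is the middle of its round head (22 across, 36 tall), z up along the pin. Below the head a collar (36 across, 5 thick) rests on the boss; below that a 16 mm shank, 46 long, tapered at the tip. Point is 69 above the tip (pin_1's origin) and 23 above the boss top when home. Side play: tight under 1 mm, worn about 4 mm; pressed down, the collar drags.
- seat_1 (a point): Centre of the top face of the first (at the beam's -y end) boss, 80 mm above the bench, where the collar of pin_1 rests; axes as the beam's.
- pin_2_head (a point): Steel pivot pin, 87 long, about 0.17 kg, standing in the second boss; the same as pin_1 in all its sizes; the point is the middle of its head (pin_2's origin: its tip).
- seat_2 (a point): Centre of the top face of the second boss, 80 mm above the bench, where the collar of pin_2 rests; axes as the beam's.
- pin_3_head (a point): Steel pivot pin, 87 long, about 0.17 kg, standing in the third boss; the same as pin_1 in all its sizes; the point is the middle of its head (pin_3's origin: its tip).
- seat_3 (a point): Centre of the top face of the third boss, 80 mm above the bench, where the collar of pin_3 rests; axes as the beam's.
- pin_4_head (a point): Steel pivot pin, 87 long, about 0.17 kg, standing in the fourth (at the beam's +y end) boss; the same as pin_1 in all its sizes; the point is the middle of its head (pin_4's origin: its tip).
- seat_4 (a point): Centre of the top face of the fourth (at the beam's +y end) boss, 80 mm above the bench, where the collar of pin_4 rests; axes as the beam's.
- red_tray: Open red plastic tray fixed to the bench, 160 mm (x) by 120 mm (y), 35 mm tall, walls and floor 4 mm thick; origin at the centre of its underside. It may be on the left or on the right of the beam; a blue tray of the same size stands on the other side.
- spanner: open/ring spanner, steel, 180 mm long, lying flat; origin at its middle
- spare_bush: new brass bush (tube 28 mm across, 50 mm tall) standing on the bench; origin at its foot
- new_bush: the same kind of brass bush, 28 mm across, 50 mm tall, standing in the blue tray; origin at its foot
- screwdriver: red-handled screwdriver, 200 mm long, lying; origin under its middle
- hammer: hammer with wooden handle, 260 mm long, lying; origin under its middle
- grease_tin: green-labelled tin, 72 mm across, 55 mm tall, standing; origin at its foot
- oil_bottle: bottle with yellow label and red cap, 48 mm across, 130 mm tall, standing; origin at its foot
There are look-alikes about, which are no part of the job. What is shaped like the part that bears pin_4_head but black, purple or turquoise is not meant.

How it is judged:
By the outcome, as a careful person would: the job done as asked, in the order asked, and still so for the second after the job is handed in, with the robot touching nothing.
It also fails if it takes over 72 s, if anything falls off the work surface, if the arm or the gripper's body presses on something with over 40 N, if the wrist force passes 120 N, or if a joint passes its speed limit or range.

### The arm

A 7-joint arm with a two-finger parallel gripper is mounted at the origin on the work surface. World frame = base frame: x ahead of the robot, y to its left, z up, the work surface at z = 0. Lengths are in m, angles in rad, forces in N, time in s.
With the tool pointing down it reaches from about 0.35 to 0.775 m from the base axis. Payload 3.1 kg.
Tool frame: the origin (TCP) lies at the very end of the fingers, on their centre line; the grasp point (between the pads) lies 19 mm behind it; z points along the fingers, y is the line along which they close (so a half turn about z gives the same grasp; the last joint's range is limited). The gripper opens to 85 mm and grips with 20 to 120 N. Pads are 22 mm wide; open, the fingers measure 114 mm over their backs; the gripper's body (76 mm by 85 mm) begins 54 mm behind the grasp point. The pads swing forward as they close: fully open they stand 13 mm farther back than shut.
Start: joints at [1.087, 0.311, 0.014, 1.512, -0.004, 1.319, -0.027], TCP at [0.235, -0.497, 0.231] pointing down, gripper open.
Joint ranges: [-2.7, 2.7], [-0.3, 1.91], [-1.27, 1.3], [0.12, 2.57], [-1.44, 4.58], [0.2, 2.03], [-3.05, 3.05]. Speed limits (rad/s): [2.79, 2.79, 3.14, 3.14, 3.14, 3.14, 3.14].

### API

Orientations are given as a rotation vector (axis times angle).
In Python, from station import observe, capture, get_calibration, job_done gives the robot as it stands.
- The arm moves only by the tool jog_arm, never from a script. Its argument "steps" is a list of rows, each a list of 5 numbers: the closure, from 0 (fully open) to 1 (shut), then the shift along the world's x, y, z in m, then the turn about the world's z in rad. In form: [[hand, dx, dy, dz, turn], ...]. A call has 1 to 20 rows; each row is the pose to reach, as a shift and turn from the pose commanded when the call began; what a row does not reach only later rows make up. A row lasts 1/12 s, in which the tool goes at most 41.7 mm and 7.16 degrees, less where a joint would pass 70% of its speed; a pose out of reach is approached as far as the arm can. A call with a gripper value outside its range is refused whole. The fingers move at their own pace and stop on an object; "newtons" is the grip in N (left out, the last holds). Time passes only in rows, so rows that repeat a pose let the fingers close. It gives the time, the measured TCP pose, the force, the opening and the grip force at its end, in the units of the state.
- observe(): the state, without advancing time (a new reading comes with each control period).
- capture(name): name is "side" or "top"; returns (picture, depth): 384x512x3 uint8, red, green, blue; 384x512 float32, m along the optical axis (not along the pixel's ray), 0 where there is no reading.
- get_calibration(name): a dict with "K" (3x3 intrinsics, pixels), "k1" (the pictures are not rectified: a ray, as slopes to the right and down, at radius r is drawn at 1 + k1 r^2 times it, then the intrinsics apply), "R" (3x3) and "t" (3): a world point X has camera coordinates R X + t. Camera axes: x right, y down, z forward; pixel columns grow to the right and rows downward; lengths in m; the calibration is good to about 2 mm. A picture is of the moment at which its call begins. get_calibration takes no time and is no camera call.
- job_done(): hands the job in; it is judged then, once.
The state is a dict: "time_s": time; "joint_positions": joint angles; "joint_velocities": joint speeds; "tau": joint torques, N m; "position": TCP position; "eef_rot": TCP orientation; "ft_force": force on the tool from outside, world axes, zero at the start; "torque": the same for the moment, N m; "width": finger opening in m; "gripper_force": force on a finger pad.
Only numpy, scipy, OpenCV 4.12 (cv2) and the standard library are available. Lean on these libraries where they do the work, as an engineer would, in place of code of your own. Each camera call takes 0.05 s, during which the arm holds its last target. There are 200 camera calls.

## Working session

There is one attempt and no reset: what is moved stays moved. The work goes in short steps, Python scripts to look and compute and a tool call to move; the robot and the scene stay as the last step left them, time stands still between calls to the robot, and variables do not carry over. Pictures are saved under pics/ and viewed, at most 10 in all, crops included, and the job is handed in when it is done.

Besides the shell and the picture viewer there is one more tool, called in YAML: its name, and indented under it one key for each argument. jog_arm: Moves the arm, as the interface text tells. Its arguments: {"type":"object","properties":{"steps":{"type":"array"},"newtons":{"type":"number"}},"required":["steps"]}

```bash
mkdir -p pics; cat > h.py <<'E'
import numpy as np, cv2
from station import observe, capture, get_calibration, job_done
def shot(n,f):
    p,d=capture(n); np.savez(f'pics/{f}.npz',p=p,d=d); cv2.imwrite(f'pics/{f}.png',p[:,:,::-1]); return p,d
def world(n,u,v,d):
    c=get_calibration(n);K=np.array(c['K']);R=np.array(c['R']);t=np.array(c['t'])
    q=cv2.undistortPoints(np.float64(np.stack([np.ravel(u),np.ravel(v)],1))[:,None],K,np.array([c['k1'],0,0,0.]))[:,0]
    r=np.c_[q,np.ones(len(q))]
    return (r*np.ravel(d)[:,None]-t)@R
def plane(n,u,v,z):
    c=get_calibration(n);R=np.array(c['R']);t=np.array(c['t'])
    o=-R.T@t; a=world(n,u,v,np.ones(np.size(u)))-o
    return o+a*((z-o[2])/a[:,2])[:,None]
E
python3 - <<'E'
from h import *
for n in('top','side'):
    shot(n,n+'0'); c=get_calibration(n); print(n,-np.array(c['R']).T@c['t'],c['K'][0][0])
a=cv2.imread('pics/top0.png');b=cv2.imread('pics/side0.png')
print(observe())
E
```

```text
top [0.47017372 0.0080014  1.26811876] 403.1825766117509
side [ 0.45393461 -0.55875228  0.63375516] 360.55824985097735
{'time_s': 0.1, 'joint_positions': array([ 1.08731568,  0.31165799,  0.0139801 ,  1.51292607, -0.00441234,
        1.31921411, -0.02721633]), 'joint_velocities': array([ 0.00055723, -0.00125851,  0.00122986, -0.00303044,  0.00188427,
       -0.00108192, -0.00084   ]), 'tau': array([ 1.12960028e-03, -3.80856586e+01,  1.46872569e-01, -2.31239372e+01,
        1.23106968e-02,  8.14363098e-03, -1.44461944e-05]), 'position': array([ 0.23488672, -0.49657693,  0.23031107]), 'eef_rot': array([-3.06318367e+00, -6.87962948e-01,  8.62203525e-04]), 'ft_force': array([ 0.02479904, -0.43115526, -0.14268391]), 'torque': array([0.01524731, 0.03049892, 0.06534267]), 'gripper_force': 0.0, 'width': 0.08527828456217462}
```

View pics/top0.png

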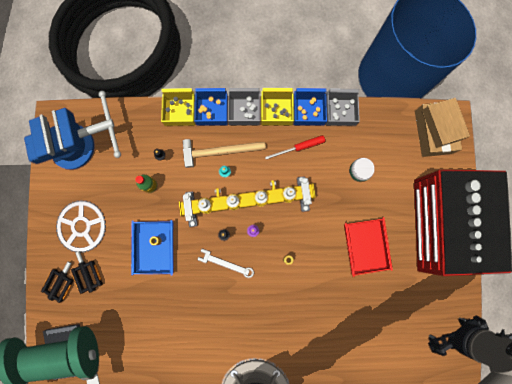

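View pics/side0.png

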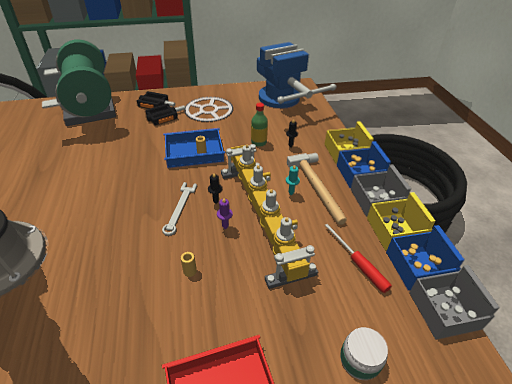

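The top view shows the beam running from (182,212) to (315,188), with four grey pins at about (204,205), (232,201), (261,198) and (290,193). The red tray is at (368,247) and the blue tray at (153,247). The look-alike pins stand apart: black (159,154) and (223,235), purple (253,230), turquoise (225,171). The pins meant are the grey ones in the yellow beam. I'll measure them and confirm in a crop.

```bash
python3 - <<'E'
from h import *
z=np.load('pics/top0.npz');p,d=z['p'],z['d']
v,u=np.mgrid[:384,:512]; W=world('top',u,v,d).reshape(384,512,3)
sub=np.zeros((384,512),bool); sub[165:235,170:330]=1
m=(sub&(W[:,:,2]>.108)&(W[:,:,2]<.135)&(d>0)).astype(np.uint8)
n,l,s,c=cv2.connectedComponentsWithStats(m)
for i in range(1,n):
    if s[i,4]>8:
        q=W[l==i]; hi=q[q[:,2]>.113]; print(c[i].round(1),s[i,4],'med',np.median(q,0).round(4),'midrange',((hi.max(0)+hi.min(0))/2).round(4),'planeproj',plane('top',[c[i][0]],[c[i][1]],.121).round(4))
hsv=cv2.cvtColor(p,cv2.COLOR_RGB2HSV)
for nm,zt in(('red',.035),):
    m=(((hsv[...,0]<6)|(hsv[...,0]>174))&(hsv[...,1]>150)).astype(np.uint8); m[:,:335]=0;m[:,400:]=0;m[:205]=0
    cn=max(cv2.findContours(m,0,2)[0],key=cv2.contourArea); r=cv2.minAreaRect(cn); b=cv2.boxPoints(r); P=plane('top',b[:,0],b[:,1],.035)
    print('tray',P.round(3),P.mean(0),np.linalg.norm(np.diff(P,axis=0),axis=1))
m=((hsv[...,0]>22)&(hsv[...,0]<34)&(hsv[...,1]>150)&sub).astype(np.uint8)
m=(m&((W[:,:,2]>.02)&(W[:,:,2]<.09)))
q=W[m>0][:,:2].astype(np.float32); x=cv2.fitLine(q,cv2.DIST_HUBER,0,.01,.01).ravel();print('beam dir',x,np.degrees(np.arctan2(x[1],x[0])))
a=cv2.resize(p[165:235,165:325,::-1],None,fx=5,fy=5,interpolation=2);cv2.imwrite('pics/c1.png',a)
E
```

```text
[290.5 192.1] 47 med [ 0.6118 -0.1028  0.12  ] midrange [ 0.6119 -0.1034  0.1208] planeproj [[ 0.6115 -0.1032  0.121 ]]
[261.5 195.8] 47 med [ 0.6007 -0.0185  0.1201] midrange [ 0.602  -0.0199  0.1204] planeproj [[ 0.601  -0.0198  0.121 ]]
[232.1 199.9] 47 med [0.5891 0.0646 0.1204] midrange [0.591  0.0648 0.1213] planeproj [[0.5894 0.0644 0.121 ]]
[202.8 203.8] 49 med [0.5782 0.1476 0.1199] midrange [0.5793 0.1492 0.1223] planeproj [[0.5784 0.1483 0.121 ]]
tray [[ 0.525 -0.275  0.035]
 [ 0.544 -0.404  0.035]
 [ 0.379 -0.426  0.035]
 [ 0.362 -0.298  0.035]] [ 0.45232081 -0.35059418  0.035     ] [0.13055411 0.16622887 0.12968479]
beam dir [ 0.13781352 -0.9904582   0.60044986 -0.02337199] -82.07865
```

View pics/c1.png

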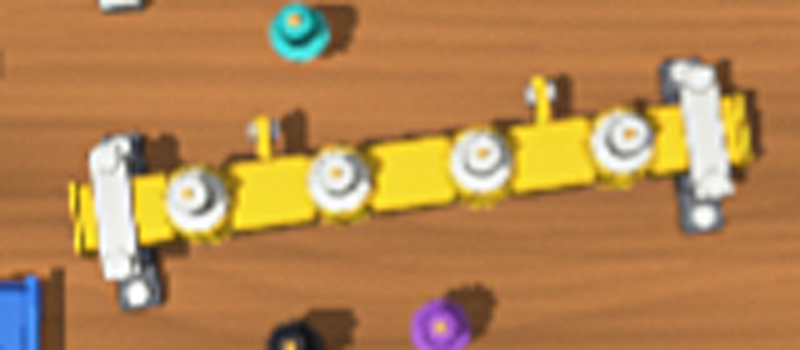

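The crop shows the four grey pins at crop pixels (630,130), (483,158), (337,178) and (192,198). They are all in the yellow beam and 85 mm apart, with tops at 0.121 m as expected. The turquoise, purple and black pins are outside the beam. I'll close the fingers across the beam, so tool y lies at 7.5°, and go above pin 1 first.

jog_arm:
  steps:
    - [0, 0.377, 0.394, 0, 1.26]
    - [0, 0.377, 0.394, 0, 1.26]
    - [0, 0.377, 0.394, 0, 1.26]
    - [0, 0.377, 0.394, 0, 1.26]
    - [0, 0.377, 0.394, 0, 1.26]
    - [0, 0.377, 0.394, 0, 1.26]
    - [0, 0.377, 0.394, 0, 1.26]
    - [0, 0.377, 0.394, 0, 1.26]
    - [0, 0.377, 0.394, 0, 1.26]
    - [0, 0.377, 0.394, 0, 1.26]
    - [0, 0.377, 0.394, 0, 1.26]
    - [0, 0.377, 0.394, 0, 1.26]
    - [0, 0.377, 0.394, 0, 1.26]
    - [0, 0.377, 0.394, 0, 1.26]
    - [0, 0.377, 0.394, 0, 1.26]
    - [0, 0.377, 0.394, 0, 1.26]
    - [0, 0.377, 0.394, 0, 1.26]
    - [0, 0.377, 0.394, 0, 1.26]
  newtons: 20

```text
time_s: 1.6
position: [0.6112, -0.1059, 0.2313]
eef_rot: [2.075, 2.358, -0.003]
ft_force: [0.5, -0.3, -0.6]
width: 0.0852
gripper_force: 0.0
```

jog_arm:
  steps:
    - [0, 0, 0, 0, 0]
    - [0, 0, 0, -0.04, 0]
    - [0, 0, 0, -0.08, 0]
    - [0, 0, 0, -0.11, 0]
    - [0, 0, 0, -0.125, 0]
    - [0, 0, 0, -0.125, 0]

```text
time_s: 2.1
position: [0.6079, -0.1045, 0.1015]
eef_rot: [-2.068, -2.354, 0.009]
ft_force: [-0.2, 0.0, -0.3]
width: 0.0851
gripper_force: 0.0
```

```bash
python3 - <<'E'
from h import *
print(observe()['position'])
p,d=shot('side','side1')
c=cv2.resize(p[120:300,200:360,::-1],None,fx=3.3,fy=3.3,interpolation=2);cv2.imwrite('pics/c2.png',c)
E
```

```text
[ 0.6078994  -0.10445233  0.10154022]
```

View pics/c2.png

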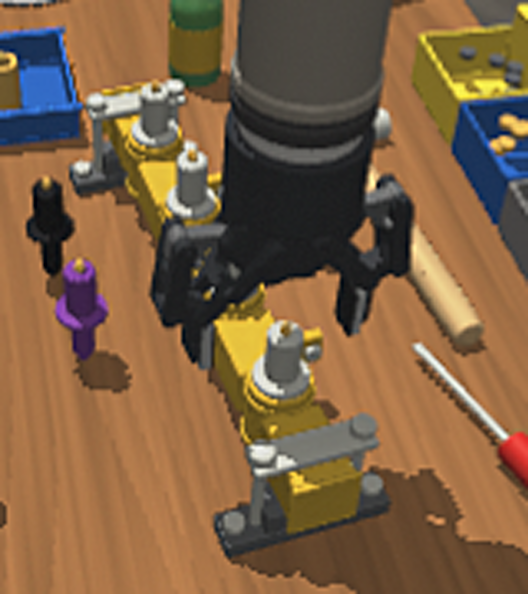

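The crop shows the fingers behind pin 1, whose head at crop (285,345) is fully clear in front of them. I'll check that offset numerically before acting.

```bash
python3 - <<'E'
from h import *
o=observe();print(o['position'],o['joint_positions'])
for n in('side','top'):
    c=get_calibration(n);R=np.array(c['R']);t=np.array(c['t']);K=np.array(c['K'])
    for X in([.608,-.1045,.1015],[.6115,-.1032,.121],[.601,-.0198,.121],[.5894,.0644,.121],[.5784,.1483,.121]):
        q=cv2.projectPoints(np.float64([X]),cv2.Rodrigues(R)[0],t,K,np.array([c['k1'],0,0,0.]))[0].ravel();print(n,X,q.round(1))
z=np.load('pics/side0.npz');d=z['d']
for u,v in((286,222),(270,194),(258,170),(247,150)): print(u,v,world('side',[u],[v],d[v,u]).round(3))
z=np.load('pics/side1.npz');d=z['d']
for u,v in((261,223),(307,214),(286,224)): print(u,v,world('side',[u],[v],d[v,u]).round(3))
E
```

```text
[ 0.61010086 -0.10433646  0.10445345] [ 0.40383968  0.58053426 -0.39839581  1.47165419  0.2363777   1.14172809
  0.09398986]
side [0.608, -0.1045, 0.1015] [282.5 227.4]
side [0.6115, -0.1032, 0.121] [284.8 220. ]
side [0.601, -0.0198, 0.121] [270.1 191.9]
side [0.5894, 0.0644, 0.121] [256.8 167.6]
side [0.5784, 0.1483, 0.121] [245.7 146.7]
top [0.608, -0.1045, 0.1015] [290.3 194.1]
top [0.6115, -0.1032, 0.121] [290.5 192.1]
top [0.601, -0.0198, 0.121] [261.5 195.8]
top [0.5894, 0.0644, 0.121] [232.1 199.9]
top [0.5784, 0.1483, 0.121] [202.8 203.8]
286 222 [[ 0.613 -0.108  0.12 ]]
270 194 [[ 0.6   -0.026  0.121]]
258 170 [[0.59  0.054 0.122]]
247 150 [[0.58  0.138 0.118]]
261 223 [[ 0.56 -0.12  0.14]]
307 214 [[ 0.653 -0.109  0.137]]
286 224 [[ 0.612 -0.111  0.118]]
```

The gripper does straddle pin 1: the fingers are at x 0.56 and 0.65, and the occlusion was only perspective. Next I descend and grip lightly.

jog_arm:
  steps:
    - [0, 0, 0, -0.012, 0]
    - [0, 0, 0, -0.012, 0]
    - [0.5, 0, 0, -0.012, 0]
    - [1, 0, 0, -0.012, 0]
    - [1, 0, 0, -0.012, 0]
    - [1, 0, 0, -0.012, 0]
    - [1, 0, 0, -0.012, 0]
    - [1, 0, 0, -0.012, 0]
    - [1, 0, 0, -0.012, 0]
    - [1, 0, 0, -0.012, 0]
    - [1, 0, 0, -0.012, 0]
    - [1, 0, 0, -0.012, 0]
  newtons: 20

```text
time_s: 3.15
position: [0.6139, -0.1029, 0.0952]
eef_rot: [2.069, 2.36, 0.004]
ft_force: [4.9, 0.7, 2.2]
width: 0.0211
gripper_force: 23.5
```

jog_arm:
  steps:
    - [1, 0.0005, 0, 0.001, 0]
    - [1, 0.001, 0, 0.001, 0]
    - [1, 0.0015, 0, 0.001, 0]
    - [1, 0.0015, 0, 0.001, 0]
    - [1, 0.0015, 0, 0.001, 0]

```text
time_s: 3.57
position: [0.6139, -0.103, 0.0952]
eef_rot: [2.071, 2.362, 0.001]
ft_force: [4.3, 0.7, -0.6]
width: 0.0212
gripper_force: 23.5
```

jog_arm:
  steps:
    - [1, -0.001, 0, 0, 0]
    - [1, -0.002, 0, 0, 0]
    - [1, -0.003, 0, 0, 0]
    - [1, -0.003, 0, 0, 0]
    - [1, -0.003, 0, 0, 0]

```text
time_s: 3.98
position: [0.6136, -0.1029, 0.0954]
eef_rot: [2.068, 2.359, 0.007]
ft_force: [10.0, 0.2, -5.0]
width: 0.0214
gripper_force: 23.5
```

jog_arm:
  steps:
    - [1, 0.002, 0, -0.0005, 0]
    - [1, 0.004, 0, -0.0005, 0]
    - [1, 0.006, 0, -0.0005, 0]
    - [1, 0.006, 0, -0.0005, 0]
    - [1, 0.006, 0, -0.0005, 0]
    - [1, 0.006, 0, -0.0005, 0]

```text
time_s: 4.48
position: [0.6144, -0.103, 0.095]
eef_rot: [-2.069, -2.359, 0.005]
ft_force: [-0.6, 0.8, 5.0]
width: 0.0212
gripper_force: 23.6
```

jog_arm:
  steps:
    - [1, 0.002, 0, -0.001, 0]
    - [1, 0.004, 0, -0.001, 0]
    - [1, 0.004, 0, -0.001, 0]
    - [1, 0.004, 0, -0.001, 0]
    - [1, 0.004, 0, -0.001, 0]

```text
time_s: 4.9
position: [0.615, -0.1031, 0.0949]
eef_rot: [-2.065, -2.355, 0.014]
ft_force: [-9.7, 0.5, 14.8]
width: 0.0213
gripper_force: 24.6
```

Pin 1 is tight: the force swung from +10 to −10 N for about 1.4 mm of movement. I'll relax, release and go to pin 2.

jog_arm:
  steps:
    - [1, -0.004, 0, 0, 0]
    - [1, -0.004, 0, 0, 0]
    - [0.5, -0.004, 0, 0, 0]
    - [0, -0.004, 0, 0, 0]
    - [0, -0.004, 0, 0, 0]
    - [0, -0.004, 0, 0, 0]
    - [0, -0.004, 0, 0.03, 0]
    - [0, -0.004, 0, 0.05, 0]
    - [0, -0.009, 0.04, 0.05, 0]
    - [0, -0.015, 0.084, 0.05, 0]
    - [0, -0.015, 0.084, 0.05, 0]
    - [0, -0.015, 0.084, 0.03, 0]
    - [0, -0.015, 0.084, 0.01, 0]
    - [0, -0.015, 0.084, 0, 0]
    - [0, -0.015, 0.084, 0, 0]

```text
time_s: 6.15
position: [0.6028, -0.0196, 0.0903]
eef_rot: [-2.067, -2.358, 0.008]
ft_force: [-0.4, -0.3, -0.6]
width: 0.0852
gripper_force: 0.0
```

jog_arm:
  steps:
    - [0.5, 0, 0, 0, 0]
    - [1, 0, 0, 0, 0]
    - [1, 0, 0, 0, 0]
    - [1, 0, 0, 0, 0]
    - [1, 0, 0, 0, 0]
    - [1, 0, 0, 0, 0]
    - [1, 0, 0, 0, 0]
    - [1, 0, 0, 0, 0]
    - [1, 0, 0, 0, 0]

```text
time_s: 6.9
position: [0.6059, -0.0193, 0.0946]
eef_rot: [2.071, 2.362, 0.0]
ft_force: [-1.8, -0.6, 5.3]
width: 0.0209
gripper_force: 21.7
```

jog_arm:
  steps:
    - [1, 0.002, 0, 0.001, 0]
    - [1, 0.004, 0, 0.001, 0]
    - [1, 0.004, 0, 0.001, 0]
    - [1, 0.004, 0, 0.001, 0]
    - [1, 0.004, 0, 0.001, 0]

```text
time_s: 7.32
position: [0.6062, -0.0193, 0.0947]
eef_rot: [-2.067, -2.358, 0.009]
ft_force: [-8.0, -1.5, 8.7]
width: 0.0213
gripper_force: 22.2
```

jog_arm:
  steps:
    - [1, -0.003, 0, 0, 0]
    - [1, -0.006, 0, 0, 0]
    - [1, -0.008, 0, 0, 0]
    - [1, -0.008, 0, 0, 0]
    - [1, -0.008, 0, 0, 0]
    - [1, -0.008, 0, 0, 0]

```text
time_s: 7.82
position: [0.6019, -0.0191, 0.0947]
eef_rot: [2.071, 2.362, 0.001]
ft_force: [0.1, 0.5, 0.7]
width: 0.0209
gripper_force: 21.3
```

Pin 2 is loose: it moved freely by over 4 mm and the force fell to about 0. I'll test pin 3 the same way.

jog_arm:
  steps:
    - [1, 0.002, 0, 0, 0]
    - [1, 0.002, 0, 0, 0]
    - [0.5, 0.002, 0, 0, 0]
    - [0, 0.002, 0, 0, 0]
    - [0, 0.002, 0, 0, 0]
    - [0, 0.002, 0, 0, 0]
    - [0, 0.002, 0, 0.03, 0]
    - [0, 0.002, 0, 0.05, 0]
    - [0, -0.003, 0.04, 0.05, 0]
    - [0, -0.008, 0.084, 0.05, 0]
    - [0, -0.008, 0.084, 0.05, 0]
    - [0, -0.008, 0.084, 0.03, 0]
    - [0, -0.008, 0.084, 0.01, 0]
    - [0, -0.008, 0.084, 0, 0]
    - [0, -0.008, 0.084, 0, 0]

```text
time_s: 9.07
position: [0.5913, 0.0641, 0.0918]
eef_rot: [-2.068, -2.359, 0.008]
ft_force: [-1.1, -0.6, -0.8]
width: 0.0855
gripper_force: 0.0
```

jog_arm:
  steps:
    - [0.5, 0, 0, 0, 0]
    - [1, 0, 0, 0, 0]
    - [1, 0, 0, 0, 0]
    - [1, 0, 0, 0, 0]
    - [1, 0, 0, 0, 0]
    - [1, 0, 0, 0, 0]
    - [1, 0, 0, 0, 0]
    - [1, 0, 0, 0, 0]
    - [1, 0, 0, 0, 0]

```text
time_s: 9.82
position: [0.5932, 0.0647, 0.0956]
eef_rot: [-2.071, -2.362, 0.001]
ft_force: [-3.7, -0.7, 6.7]
width: 0.0211
gripper_force: 21.9
```

jog_arm:
  steps:
    - [1, 0.002, 0, 0.001, 0]
    - [1, 0.004, 0, 0.001, 0]
    - [1, 0.004, 0, 0.001, 0]
    - [1, 0.004, 0, 0.001, 0]
    - [1, 0.004, 0, 0.001, 0]

```text
time_s: 10.23
position: [0.5935, 0.0647, 0.0957]
eef_rot: [-2.067, -2.358, 0.011]
ft_force: [-10.5, -0.4, 8.9]
width: 0.0213
gripper_force: 22.5
```

jog_arm:
  steps:
    - [1, -0.003, 0, 0, 0]
    - [1, -0.006, 0, 0, 0]
    - [1, -0.008, 0, 0, 0]
    - [1, -0.008, 0, 0, 0]
    - [1, -0.008, 0, 0, 0]
    - [1, -0.008, 0, 0, 0]

```text
time_s: 10.73
position: [0.5921, 0.0647, 0.096]
eef_rot: [2.07, 2.359, 0.006]
ft_force: [5.1, 0.6, -3.6]
width: 0.0212
gripper_force: 20.9
```

Pin 3 is tight: it moved 1.4 mm and the force swung from −10 to +5 N. Pin 4 next.

jog_arm:
  steps:
    - [1, 0.002, 0, 0, 0]
    - [1, 0.002, 0, 0, 0]
    - [0.5, 0.002, 0, 0, 0]
    - [0, 0.002, 0, 0, 0]
    - [0, 0.002, 0, 0, 0]
    - [0, 0.002, 0, 0, 0]
    - [0, 0.002, 0, 0.03, 0]
    - [0, 0.002, 0, 0.05, 0]
    - [0, -0.003, 0.04, 0.05, 0]
    - [0, -0.009, 0.084, 0.05, 0]
    - [0, -0.009, 0.084, 0.05, 0]
    - [0, -0.009, 0.084, 0.03, 0]
    - [0, -0.009, 0.084, 0.01, 0]
    - [0, -0.009, 0.084, 0, 0]
    - [0, -0.009, 0.084, 0, 0]

```text
time_s: 11.98
position: [0.5781, 0.1478, 0.0928]
eef_rot: [-2.068, -2.36, 0.009]
ft_force: [0.0, -0.5, 0.4]
width: 0.0858
gripper_force: 0.0
```

jog_arm:
  steps:
    - [0.5, 0, 0, 0, 0]
    - [1, 0, 0, 0, 0]
    - [1, 0, 0, 0, 0]
    - [1, 0, 0, 0, 0]
    - [1, 0, 0, 0, 0]
    - [1, 0, 0, 0, 0]
    - [1, 0, 0, 0, 0]
    - [1, 0, 0, 0, 0]
    - [1, 0, 0, 0, 0]

```text
time_s: 12.73
position: [0.5813, 0.1489, 0.0967]
eef_rot: [2.071, 2.361, 0.002]
ft_force: [-1.2, -1.8, 4.0]
width: 0.0213
gripper_force: 20.9
```

jog_arm:
  steps:
    - [1, 0.002, 0, 0.001, 0]
    - [1, 0.004, 0, 0.001, 0]
    - [1, 0.004, 0, 0.001, 0]
    - [1, 0.004, 0, 0.001, 0]
    - [1, 0.004, 0, 0.001, 0]

```text
time_s: 13.15
position: [0.5835, 0.1489, 0.0967]
eef_rot: [-2.07, -2.361, 0.003]
ft_force: [-4.2, 0.8, 5.7]
width: 0.0213
gripper_force: 21.0
```

jog_arm:
  steps:
    - [1, -0.003, 0, 0, 0]
    - [1, -0.006, 0, 0, 0]
    - [1, -0.008, 0, 0, 0]
    - [1, -0.008, 0, 0, 0]
    - [1, -0.008, 0, 0, 0]
    - [1, -0.008, 0, 0, 0]

```text
time_s: 13.65
position: [0.5788, 0.1487, 0.0969]
eef_rot: [2.07, 2.359, 0.006]
ft_force: [6.0, 0.9, -1.4]
width: 0.0211
gripper_force: 20.6
```

Pin 4 is loose (4.7 mm of travel), so the worn ones are 2 and 4. I'll pull pin 4: centre it, firm the grip and lift straight up.

jog_arm:
  steps:
    - [1, 0.003, 0, 0, 0]
    - [1, 0.003, 0, 0, 0]
    - [1, 0.003, 0, 0, 0]
    - [1, 0.003, 0, 0.01, 0]
    - [1, 0.003, 0, 0.02, 0]
    - [1, 0.003, 0, 0.03, 0]
    - [1, 0.003, 0, 0.045, 0]
    - [1, 0.003, 0, 0.06, 0]
    - [1, 0.003, 0, 0.08, 0]
    - [1, 0.003, 0, 0.1, 0]
    - [1, 0.003, 0, 0.12, 0]
    - [1, 0.003, 0, 0.12, 0]
    - [1, 0.003, 0, 0.12, 0]
  newtons: 40

```text
time_s: 14.73
position: [0.5796, 0.1494, 0.2184]
eef_rot: [2.07, 2.362, 0.003]
ft_force: [0.7, -0.9, -2.8]
width: 0.0207
gripper_force: 40.0
```

jog_arm:
  steps:
    - [1, -0.012, -0.034, 0, 0]
    - [1, -0.024, -0.068, 0, 0]
    - [1, -0.036, -0.102, 0, 0]
    - [1, -0.048, -0.136, 0, 0]
    - [1, -0.06, -0.17, 0, 0]
    - [1, -0.072, -0.204, 0, 0]
    - [1, -0.084, -0.238, 0, 0]
    - [1, -0.096, -0.272, 0, 0]
    - [1, -0.108, -0.306, 0, 0]
    - [1, -0.12, -0.34, 0, 0]
    - [1, -0.132, -0.374, 0, 0]
    - [1, -0.144, -0.408, 0, 0]
    - [1, -0.155, -0.44, 0, 0]
    - [1, -0.166, -0.472, 0, 0]
    - [1, -0.166, -0.472, 0, 0]
    - [1, -0.166, -0.472, 0, 0]
    - [1, -0.166, -0.472, -0.03, 0]
    - [1, -0.166, -0.472, -0.06, 0]
    - [1, -0.166, -0.472, -0.06, 0]

```text
time_s: 16.32
position: [0.4094, -0.3181, 0.1501]
eef_rot: [-2.058, -2.353, -0.0]
ft_force: [-1.3, 1.2, -2.4]
width: 0.0204
gripper_force: 39.9
```

```bash
python3 - <<'E'
from h import *
print(observe()['position'],observe()['ft_force'])
p,d=shot('side','side2'); q,e=shot('top','top2')
a=cv2.resize(p[180:384,130:400,::-1],None,fx=1.9,fy=1.9); b=cv2.resize(q[190:300,310:440,::-1],(460,388)); 
a=cv2.resize(a,(513,388)); cv2.imwrite('pics/c3.png',cv2.resize(np.hstack([a,b]),(790,315)))
E
```

```text
[ 0.4094113  -0.31810319  0.15014335] [-1.30121811  1.22862275 -2.37668696]
```

View pics/c3.png

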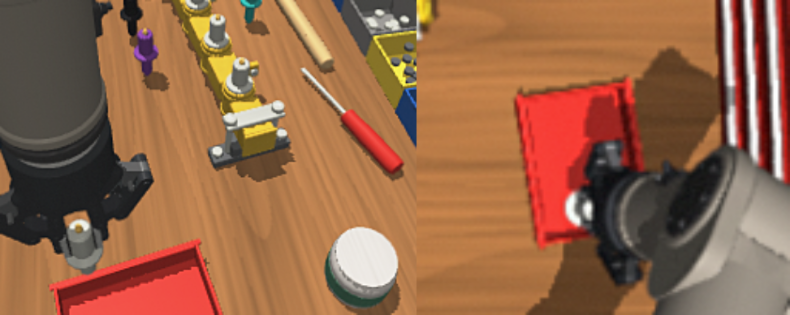

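Pin 4 hangs upright in the grip, its collar showing at crop (580,207) inside the tray's left (+y) part. The tray's inner edge is clear of it. I'll lower until the tip touches the floor.

jog_arm:
  steps:
    - [1, 0.003, -0.007, -0.02, 0]
    - [1, 0.003, -0.007, -0.04, 0]
    - [1, 0.003, -0.007, -0.06, 0]
    - [1, 0.003, -0.007, -0.07, 0]
    - [1, 0.003, -0.007, -0.075, 0]
    - [1, 0.003, -0.007, -0.075, 0]
    - [1, 0.003, -0.007, -0.075, 0]

```text
time_s: 17.0
position: [0.4178, -0.3306, 0.0831]
eef_rot: [2.069, 2.361, 0.0]
ft_force: [0.6, -0.7, -0.7]
width: 0.0206
gripper_force: 40.0
```

jog_arm:
  steps:
    - [1, -0.001, 0.008, -0.006, 0]
    - [1, -0.001, 0.008, -0.01, 0]
    - [1, -0.001, 0.008, -0.013, 0]
    - [1, -0.001, 0.008, -0.013, 0]
    - [1, -0.001, 0.008, -0.013, 0]
  newtons: 20

```text
time_s: 17.42
position: [0.4155, -0.3222, 0.0687]
eef_rot: [-2.071, -2.362, 0.0]
ft_force: [-0.2, 0.5, -0.8]
width: 0.0209
gripper_force: 40.0
```

jog_arm:
  steps:
    - [1, 0, 0, -0.002, 0]
    - [1, 0, 0, -0.003, 0]
    - [1, 0, 0, -0.003, 0]
    - [1, 0, 0, -0.003, 0]
  newtons: 20

```text
time_s: 17.75
position: [0.4162, -0.3227, 0.0666]
eef_rot: [2.07, 2.361, -0.0]
ft_force: [-0.4, -0.4, 4.5]
width: 0.0206
gripper_force: 40.7
```

jog_arm:
  steps:
    - [1, 0.0005, -0.004, -0.003, 0]
    - [1, 0.001, -0.008, -0.003, 0]
    - [1, 0.0015, -0.012, -0.004, 0]
    - [1, 0.002, -0.015, -0.004, 0]
    - [1, 0.0025, -0.018, -0.005, 0]

```text
time_s: 18.17
position: [0.419, -0.3403, 0.0628]
eef_rot: [2.07, 2.361, 0.001]
ft_force: [-2.4, 1.4, 12.5]
width: 0.0202
gripper_force: 44.3
```

```bash
python3 - <<'E'
from h import *
print(observe()['position'],observe()['ft_force'])
p,d=shot('side','side3'); q,e=shot('top','top3')
a=cv2.resize(p[234:384,130:330,::-1],(500,375),interpolation=2); b=cv2.resize(q[215:285,335:405,::-1],(290,290),interpolation=2)
c=np.zeros((375,790,3),np.uint8);c[:,:500]=a;c[:290,500:]=b;cv2.imwrite('pics/c4.png',c)
E
```

```text
[ 0.41902528 -0.34028497  0.06284125] [-2.4435689   1.40813652 12.45414119]
```

View pics/c4.png

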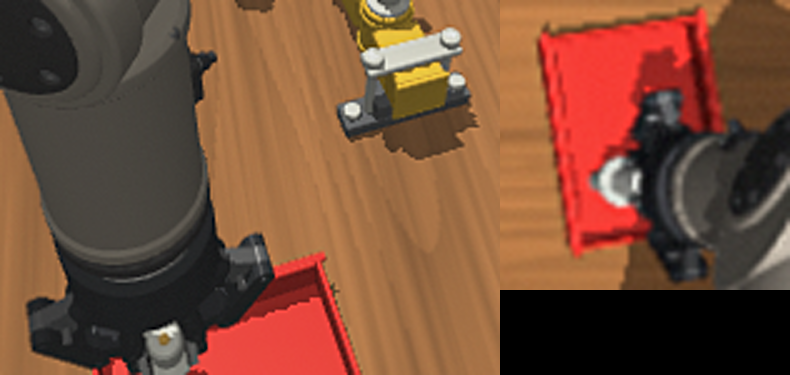

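The pin is tilting as intended. In the top crop the tip at (595,182) lies left of the collar at (620,180). I'll continue the arc.

jog_arm:
  steps:
    - [1, 0.001, -0.005, -0.0015, 0]
    - [1, 0.001, -0.01, -0.003, 0]
    - [1, 0.002, -0.014, -0.005, 0]
    - [1, 0.0025, -0.018, -0.0075, 0]
    - [1, 0.003, -0.022, -0.01, 0]
    - [1, 0.004, -0.026, -0.0125, 0]
    - [1, 0.004, -0.03, -0.0165, 0]
    - [1, 0.005, -0.034, -0.02, 0]

```text
time_s: 18.93
position: [0.4239, -0.3766, 0.0425]
eef_rot: [2.069, 2.358, -0.002]
ft_force: [-2.1, -1.3, 7.4]
width: 0.0206
gripper_force: 44.7
```

```bash
python3 - <<'E'
from h import *
q,e=shot('top','top4')
hsv=cv2.cvtColor(q,cv2.COLOR_RGB2HSV)
v,u=np.mgrid[:384,:512]; W=world('top',u,v,e).reshape(384,512,3)
C=np.array([.4536,-.3555]);s=np.array([-.132,.991]);l=np.array([.991,.132])
m=(W[...,2]>.012)&(W[...,2]<.09)&(abs((W[...,:2]-C)@s)<.053)&(abs((W[...,:2]-C)@l)<.073)&(hsv[...,1]<70)&(hsv[...,2]>90)&(e>0)
q2=W[m]; S=np.c_[(q2[:,:2]-C)@s,(q2[:,:2]-C)@l,q2[:,2]]; print(S[np.argsort(-S[:,0])].round(3))
E
```

```text
[[ 0.041 -0.032  0.018]
 [ 0.039 -0.032  0.023]
 [ 0.038 -0.035  0.017]
 [ 0.036 -0.029  0.015]
 [ 0.036 -0.032  0.023]
 [ 0.035 -0.039  0.018]
 [ 0.035 -0.029  0.021]
 [ 0.035 -0.036  0.017]
 [ 0.034 -0.026  0.02 ]
 [ 0.033 -0.039  0.022]
 [ 0.033 -0.036  0.022]
 [ 0.032 -0.033  0.022]
 [ 0.032 -0.03   0.024]
 [ 0.031 -0.039  0.025]
 [ 0.031 -0.033  0.028]
 [ 0.03  -0.027  0.018]
 [ 0.03  -0.03   0.027]
 [ 0.029 -0.037  0.021]
 [ 0.029 -0.036  0.03 ]
 [ 0.028 -0.04   0.026]
 [ 0.028 -0.027  0.021]
 [ 0.028 -0.03   0.03 ]
 [ 0.027 -0.027  0.03 ]
 [ 0.027 -0.034  0.026]
 [ 0.026 -0.03   0.035]
 [ 0.025 -0.034  0.031]
 [ 0.025 -0.037  0.029]
 [ 0.025 -0.04   0.026]
 [ 0.024 -0.037  0.036]
 [ 0.023 -0.028  0.027]
 [ 0.023 -0.034  0.035]
 [ 0.022 -0.031  0.033]
 [ 0.022 -0.028  0.033]
 [ 0.021 -0.033  0.051]
 [ 0.021 -0.03   0.052]
 [ 0.021 -0.031  0.039]
 [ 0.021 -0.037  0.035]
 [ 0.021 -0.027  0.051]
 [ 0.02  -0.024  0.053]
 [ 0.02  -0.028  0.039]
 [ 0.02  -0.033  0.057]
 [ 0.02  -0.034  0.034]
 [ 0.019 -0.037  0.053]
 [ 0.019 -0.04   0.051]
 [ 0.019 -0.031  0.053]
 [ 0.018 -0.037  0.0
[... 1632 characters left out ...]
69]
 [-0.002 -0.027  0.061]
 [-0.002 -0.036  0.066]
 [-0.002 -0.019  0.034]
 [-0.002 -0.04   0.064]
 [-0.002 -0.043  0.062]
 [-0.003 -0.027  0.069]
 [-0.003 -0.025  0.059]
 [-0.003 -0.03   0.066]
 [-0.004 -0.025  0.066]
 [-0.004 -0.037  0.07 ]
 [-0.005 -0.034  0.068]
 [-0.005 -0.028  0.07 ]
 [-0.005 -0.031  0.069]
 [-0.006 -0.043  0.061]
 [-0.006 -0.04   0.062]
 [-0.006 -0.037  0.074]
 [-0.006 -0.034  0.074]
 [-0.006 -0.049  0.066]
 [-0.007 -0.04   0.069]
 [-0.007 -0.043  0.068]
 [-0.008 -0.025  0.062]
 [-0.009 -0.031  0.067]
 [-0.009 -0.034  0.076]
 [-0.009 -0.028  0.068]
 [-0.009 -0.04   0.072]
 [-0.009 -0.025  0.069]
 [-0.009 -0.037  0.072]
 [-0.01  -0.028  0.074]
 [-0.011 -0.031  0.071]]
```

The tip stays pinned near s=+40 mm and the pin is at about 45°. I'll lay it down the rest of the way.

jog_arm:
  steps:
    - [1, 0.0005, -0.004, -0.004, 0]
    - [1, 0.001, -0.008, -0.009, 0]
    - [1, 0.0015, -0.012, -0.014, 0]
    - [1, 0.002, -0.014, -0.018, 0]
    - [1, 0.002, -0.016, -0.022, 0]
    - [1, 0.002, -0.017, -0.026, 0]
    - [1, 0.002, -0.017, -0.026, 0]
    - [1, 0.002, -0.017, -0.026, 0]

```text
time_s: 19.65
position: [0.4259, -0.3928, 0.0155]
eef_rot: [2.07, 2.359, -0.001]
ft_force: [0.7, -3.3, 3.8]
width: 0.0206
gripper_force: 44.5
```

jog_arm:
  steps:
    - [0.65, 0, 0, 0, 0]
    - [0.6, 0, 0, 0, 0]
    - [0.55, 0, 0, 0, 0]
    - [0.55, 0, 0, 0, 0]
    - [0.55, 0, 0, 0.015, 0]
    - [0.55, 0, 0, 0.04, 0]
    - [0.5, 0, 0, 0.08, 0]
    - [0, 0, 0, 0.12, 0]
    - [0, 0.05, 0.1, 0.16, 0]
    - [0, 0.05, 0.1, 0.16, 0]
    - [0, 0.05, 0.1, 0.16, 0]

```text
time_s: 20.57
position: [0.4764, -0.2888, 0.1764]
eef_rot: [2.07, 2.361, 0.003]
ft_force: [0.8, 0.2, 0.8]
width: 0.0854
gripper_force: 0.0
```

```bash
python3 - <<'E'
from h import *
q,e=shot('top','top5'); p,d=shot('side','side5')
a=cv2.resize(p[234:384,130:330,::-1],(500,375),interpolation=2); b=cv2.resize(q[160:290,250:395,::-1],(290,260),interpolation=2)
c=np.zeros((375,790,3),np.uint8);c[:,:500]=a;c[:260,500:]=b;cv2.imwrite('pics/c5.png',c)
v,u=np.mgrid[:384,:512]; W=world('top',u,v,e).reshape(384,512,3)
m=(W[...,2]>.108)&(W[...,2]<.14)&(u>240)&(u<280)&(v>180)&(v<210);print(W[m].mean(0),m.sum())
E
```

```text
[ 0.60034602 -0.01867119  0.11927241] 47
```

View pics/c5.png

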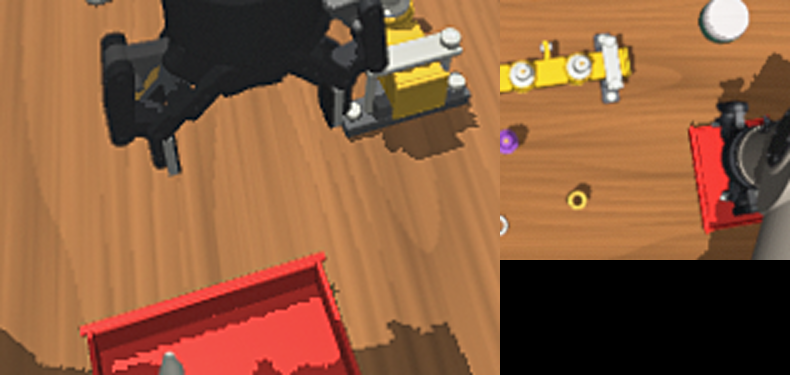

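Pin 4 lies in the tray, its tip visible at side crop (172,362). Now pin 2.

jog_arm:
  steps:
    - [0, 0.016, 0.034, 0, 0]
    - [0, 0.032, 0.068, 0, 0]
    - [0, 0.048, 0.102, 0, 0]
    - [0, 0.064, 0.136, 0, 0]
    - [0, 0.08, 0.17, 0, 0]
    - [0, 0.096, 0.204, 0, 0]
    - [0, 0.112, 0.238, 0, 0]
    - [0, 0.127, 0.27, 0, 0]
    - [0, 0.127, 0.27, 0, 0]
    - [0, 0.127, 0.27, 0, 0]
    - [0, 0.127, 0.27, -0.02, 0]
    - [0, 0.127, 0.27, -0.03, 0]
    - [0, 0.127, 0.27, -0.03, 0]
  newtons: 20

```text
time_s: 21.75
position: [0.5992, -0.0237, 0.1413]
eef_rot: [-2.071, -2.356, 0.01]
ft_force: [-0.5, 0.2, -0.4]
width: 0.0854
gripper_force: 0.0
```

jog_arm:
  steps:
    - [0, 0, 0, 0, 0]
    - [0, 0, 0, 0, 0]

```text
time_s: 21.92
position: [0.6022, -0.0223, 0.1451]
eef_rot: [2.073, 2.36, -0.0]
ft_force: [0.0, 0.1, -1.2]
width: 0.0855
gripper_force: 0.0
```

jog_arm:
  steps:
    - [0, 0.001, 0.003, -0.025, 0]
    - [0, 0.001, 0.003, -0.042, 0]
    - [0, 0.001, 0.003, -0.05, 0]
    - [0, 0.001, 0.003, -0.05, 0]
    - [0.5, 0.001, 0.003, -0.05, 0]
    - [1, 0.001, 0.003, -0.05, 0]
    - [1, 0.001, 0.003, -0.05, 0]
    - [1, 0.001, 0.003, -0.05, 0]
    - [1, 0.001, 0.003, -0.05, 0]
    - [1, 0.001, 0.003, -0.05, 0]
    - [1, 0.001, 0.003, -0.05, 0]
    - [1, 0.001, 0.003, -0.05, 0]
  newtons: 40

```text
time_s: 22.92
position: [0.6037, -0.0182, 0.0957]
eef_rot: [2.07, 2.361, 0.001]
ft_force: [-1.9, 0.3, 4.2]
width: 0.0206
gripper_force: 39.4
```

jog_arm:
  steps:
    - [1, 0, 0, 0.01, 0]
    - [1, 0, 0, 0.02, 0]
    - [1, 0, 0, 0.03, 0]
    - [1, 0, 0, 0.045, 0]
    - [1, 0, 0, 0.06, 0]
    - [1, 0, 0, 0.08, 0]
    - [1, 0, 0, 0.1, 0]
    - [1, 0, 0, 0.12, 0]
    - [1, 0, 0, 0.12, 0]
    - [1, 0, 0, 0.12, 0]
    - [1, 0, 0, 0.12, 0]

```text
time_s: 23.83
position: [0.6025, -0.0182, 0.214]
eef_rot: [-2.07, -2.361, 0.002]
ft_force: [-0.2, -0.1, -2.8]
width: 0.0205
gripper_force: 39.5
```

jog_arm:
  steps:
    - [1, -0.013, -0.033, 0, 0]
    - [1, -0.026, -0.066, 0, 0]
    - [1, -0.039, -0.099, 0, 0]
    - [1, -0.052, -0.132, 0, 0]
    - [1, -0.065, -0.165, 0, 0]
    - [1, -0.078, -0.198, 0, 0]
    - [1, -0.091, -0.231, 0, 0]
    - [1, -0.104, -0.264, 0, 0]
    - [1, -0.11, -0.28, 0, 0]
    - [1, -0.116, -0.296, 0, 0]
    - [1, -0.116, -0.296, 0, 0]
    - [1, -0.116, -0.296, 0, 0]
    - [1, -0.116, -0.296, -0.03, 0]
    - [1, -0.116, -0.296, -0.06, 0]
    - [1, -0.116, -0.296, -0.06, 0]
    - [1, -0.116, -0.296, -0.06, 0]
    - [1, -0.116, -0.296, -0.06, 0]

```text
time_s: 25.25
position: [0.4886, -0.313, 0.1559]
eef_rot: [2.068, 2.364, 0.002]
ft_force: [0.4, 0.2, 0.1]
width: 0.0206
gripper_force: 39.5
```

jog_arm:
  steps:
    - [1, 0, 0, -0.03, 0]
    - [1, 0, 0, -0.06, 0]
    - [1, 0, 0, -0.075, 0]
    - [1, 0, 0, -0.083, 0]
    - [1, 0, 0, -0.086, 0]
    - [1, 0, 0, -0.086, 0]
    - [1, 0, 0, -0.086, 0]

```text
time_s: 25.83
position: [0.4889, -0.3149, 0.0709]
eef_rot: [2.068, 2.359, 0.001]
ft_force: [0.6, 0.1, -0.9]
width: 0.0209
gripper_force: 39.6
```

jog_arm:
  steps:
    - [1, 0, 0, -0.002, 0]
    - [1, 0, 0, -0.003, 0]
    - [1, 0, 0, -0.003, 0]
    - [1, 0, 0, -0.003, 0]

```text
time_s: 26.17
position: [0.4874, -0.3143, 0.0662]
eef_rot: [2.071, 2.362, 0.0]
ft_force: [-0.0, -0.1, -1.8]
width: 0.0207
gripper_force: 39.6
```

jog_arm:
  steps:
    - [1, 0, 0, -0.002, 0]
    - [1, 0, 0, -0.003, 0]
    - [1, 0, 0, -0.003, 0]
    - [1, 0, 0, -0.003, 0]

```text
time_s: 26.5
position: [0.488, -0.315, 0.0654]
eef_rot: [2.07, 2.36, -0.0]
ft_force: [-2.3, 1.6, 9.3]
width: 0.021
gripper_force: 41.1
```

Contact made, so I'll do the same arc down.

jog_arm:
  steps:
    - [1, 0.0005, -0.004, -0.001, 0]
    - [1, 0.001, -0.008, -0.002, 0]
    - [1, 0.0015, -0.012, -0.003, 0]
    - [1, 0.002, -0.015, -0.003, 0]
    - [1, 0.0025, -0.018, -0.004, 0]
    - [1, 0.003, -0.023, -0.0055, 0]
    - [1, 0.0035, -0.028, -0.007, 0]
    - [1, 0.0045, -0.032, -0.009, 0]
    - [1, 0.005, -0.036, -0.0115, 0]
    - [1, 0.0055, -0.04, -0.014, 0]
    - [1, 0.006, -0.044, -0.0165, 0]
    - [1, 0.0065, -0.048, -0.0205, 0]
    - [1, 0.007, -0.052, -0.024, 0]

```text
time_s: 27.58
position: [0.4953, -0.3688, 0.0414]
eef_rot: [2.069, 2.357, -0.002]
ft_force: [-1.1, -1.9, 6.3]
width: 0.0205
gripper_force: 44.5
```

```bash
python3 - <<'E'
from h import *
q,e=shot('top','top6')
hsv=cv2.cvtColor(q,cv2.COLOR_RGB2HSV)
v,u=np.mgrid[:384,:512]; W=world('top',u,v,e).reshape(384,512,3)
C=np.array([.4536,-.3555]);s=np.array([-.132,.991]);l=np.array([.991,.132])
m=(W[...,2]>.012)&(W[...,2]<.09)&(abs((W[...,:2]-C)@s)<.053)&(abs((W[...,:2]-C)@l)<.073)&(hsv[...,1]<70)&(hsv[...,2]>90)&(e>0)
q2=W[m]; S=np.c_[(q2[:,:2]-C)@s,(q2[:,:2]-C)@l,q2[:,2]]
for k in(-1,1):
    T=S[S[:,1]*k>0];T=T[np.argsort(-T[:,0])]; print(len(T),T[::10].round(3))
E
```

```text
123 [[ 0.034 -0.033  0.027]
 [ 0.027 -0.036  0.036]
 [ 0.019 -0.041  0.029]
 [ 0.012 -0.027  0.022]
 [ 0.007 -0.036  0.032]
 [-0.002 -0.032  0.028]
 [-0.007 -0.02   0.015]
 [-0.011 -0.033  0.03 ]
 [-0.015 -0.046  0.031]
 [-0.018 -0.031  0.038]
 [-0.026 -0.026  0.025]
 [-0.032 -0.03   0.026]
 [-0.044 -0.038  0.025]]
133 [[ 0.035  0.037  0.012]
 [ 0.027  0.035  0.019]
 [ 0.023  0.044  0.031]
 [ 0.018  0.04   0.036]
 [ 0.017  0.034  0.038]
 [ 0.012  0.048  0.05 ]
 [ 0.008  0.051  0.04 ]
 [ 0.005  0.054  0.044]
 [ 0.003  0.047  0.052]
 [ 0.001  0.031  0.058]
 [-0.003  0.043  0.064]
 [-0.005  0.036  0.072]
 [-0.008  0.042  0.068]
 [-0.01   0.032  0.064]]
```

Pin 4 lies flat in the tray, and pin 2 is at 45° with its tip held. I'll finish laying it and release.

jog_arm:
  steps:
    - [1, 0.0005, -0.004, -0.004, 0]
    - [1, 0.001, -0.008, -0.009, 0]
    - [1, 0.0015, -0.012, -0.014, 0]
    - [1, 0.002, -0.014, -0.018, 0]
    - [1, 0.002, -0.016, -0.022, 0]
    - [1, 0.002, -0.017, -0.025, 0]
    - [1, 0.002, -0.017, -0.025, 0]
    - [1, 0.002, -0.017, -0.025, 0]

```text
time_s: 28.3
position: [0.4971, -0.3852, 0.0152]
eef_rot: [2.07, 2.358, -0.001]
ft_force: [0.2, -3.3, 5.2]
width: 0.0205
gripper_force: 44.2
```

jog_arm:
  steps:
    - [0.65, 0, 0, 0, 0]
    - [0.6, 0, 0, 0, 0]
    - [0.55, 0, 0, 0, 0]
    - [0.55, 0, 0, 0, 0]
    - [0.55, 0, 0, 0.015, 0]
    - [0.55, 0, 0, 0.04, 0]
    - [0.5, 0, 0, 0.08, 0]
    - [0, 0, 0, 0.12, 0]
    - [0, 0, 0, 0.16, 0]
    - [0, -0.04, 0.04, 0.18, 0]
    - [0, -0.08, 0.08, 0.18, 0]
    - [0, -0.1, 0.11, 0.18, 0]
    - [0, -0.1, 0.15, 0.18, 0]
    - [0, -0.1, 0.18, 0.18, 0]
    - [0, -0.1, 0.18, 0.18, 0]

```text
time_s: 29.55
position: [0.3949, -0.1949, 0.1936]
eef_rot: [-2.058, -2.368, -0.003]
ft_force: [-0.1, 0.2, 0.1]
width: 0.0857
gripper_force: 0.0
```

```bash
python3 - <<'E'
from h import *
q,e=shot('top','top7'); p,d=shot('side','side7')
a=cv2.resize(p[100:384,130:400,::-1],(395,415),interpolation=2); b=cv2.resize(q[165:290,275:400,::-1],(395,395),interpolation=2)
c=np.zeros((415,790,3),np.uint8);c[:,:395]=a;c[:395,395:]=b;cv2.imwrite('pics/c6.png',c)
v,u=np.mgrid[:384,:512]; W=world('top',u,v,e).reshape(384,512,3)
for uu,vv in((290,192),(232,200)):
    m=(W[...,2]>.108)&(W[...,2]<.14)&(abs(u-uu)<10)&(abs(v-vv)<10);print(W[m].mean(0),m.sum())
E
```

```text
[ 0.61183318 -0.10332711  0.12004881] 46
[0.58950375 0.06466932 0.11993052] 46
```

View pics/c6.png

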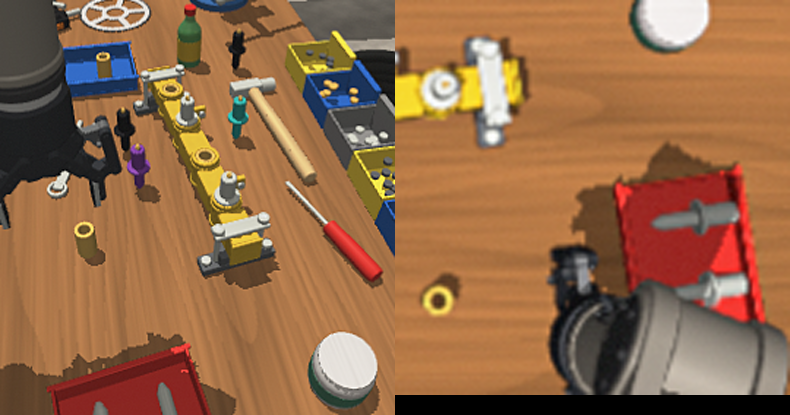

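Both pins lie flat in the red tray, at right-crop (695,215) and (715,288). Pins 1 and 3 are still home, tops at 0.120 m as at the start, and bosses 2 and 4 are empty.

```bash
python3 -c "
from station import job_done
print(job_done())"
```

```text
the job is handed in; nothing more can be done
None
```

Pins 2 and 4 were the loose ones and now lie flat in the red tray, tight pins 1 and 3 are still fully home in the beam, and the job was handed in at about 30 s of the 72 s allowed.

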